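# Unhook the tape dispenser from the sloping board

## Robot

A 6-joint arm with a two-finger parallel gripper is mounted at the origin on the work surface. World frame = base frame: x ahead of the robot, y to its left, z up, the work surface at z = 0. Lengths are in m, angles in rad, forces in N, time in s.
With the tool pointing down it reaches from about 0.275 to 0.85 m from the base axis. Payload 5.2 kg.
Tool frame: the origin (TCP) lies on the centre line of the jaws, within the pads' length; the fingertips stand 8 mm ahead of it and the grasp point (between the pads) lies 11 mm behind it (env.finger_overhang is the distance from the TCP to the fingertips, in m); z points along the fingers, x is the direction in which the jaws open and shut, and the axes are right-handed (so a half turn about z gives the same grasp; the last joint's range is limited). The gripper opens to 85 mm and grips with 20 to 120 N. Pads are 22 mm wide; open, the fingers measure 114 mm over their backs; the gripper's body (76 mm by 85 mm) begins 54 mm behind the grasp point. The pads swing forward as they close: fully open they stand 13 mm farther back than shut.
Start: joints at [-1.326, 0.259, 1.535, -0, 1.348, -0.203], TCP at [0.238, -0.496, 0.239] pointing down, gripper open.
Joint ranges: [-3.14, 3.14], [-0.91, 2.08], [0.19, 2.58], [-1.22, 4.36], [0.22, 2.71], [-3.12, 3.12]. Speed limits (rad/s): [2.57, 2.57, 3.14, 3.14, 3.14, 3.14].

## Interface

Orientations are given as [roll, pitch, yaw] about the fixed x, y, z axes, in that order (R = Rz(yaw) Ry(pitch) Rx(roll)).
In Python, from plant import env gives the robot as it stands.
- The arm moves only by the shell command python3 -m creep 'ROWS' [FORCE]. ROWS is JSON, a list of rows, each an object with "linear": the shift along the tool's x, y, z in mm, a list of three; "twist": the turn about the tool's z in rad; "claw": the closure, from 0 (fully open) to 1 (shut). A call has 1 to 12 rows; each row shifts and turns the commanded pose from where the row before left it, along the tool's axes as they then stand; what a row does not reach is not made up. A row lasts 1/10 s, in which the tool goes at most 50 mm and 8.59 degrees, less where a joint would pass 70% of its speed; a pose out of reach is approached as far as the arm can. A call with a gripper value outside its range is refused whole. The fingers move at their own pace and stop on an object; FORCE is the grip in N (left out, the last holds). Time passes only in rows, so rows that do not move let the fingers close. It gives the time, the measured TCP pose, the force and the opening at its end, in the units of the state.
- env.read_state(): the state, without advancing time (a new reading comes with each control period).
- env.grab_frame(name): name is "scene" or "top"; returns the picture (384x512x3 uint8, red, green, blue); there is no depth.
- env.calibration(name): a dict with "K" (3x3 intrinsics, pixels), "position" and "attitude" of the camera in the world. Camera axes: x right, y up, looking along -z (the intrinsics and any distortion apply to the point x, -y, -z); pixel columns grow to the right and rows downward; lengths in m; the calibration is good to about 2 mm. A picture is of the moment at which its call begins. calibration takes no time and is no camera call.
- env.close_job(): hands the job in, once; it reports no verdict.
Trained networks look in the newest picture that a camera, given by its name, has taken for a name from the list of things; names that differ only in an ending like _2 or _b are one class to them, and where a whole thing is asked for, a point or a joint stands for the part that bears it (a point fixed in the world has none). Each returns a list of dicts, best first, with "confidence" (0 to 1); they miss things now and then, are a little off and sometimes report something else, mostly with a low value. They report only what shows in the picture. A call takes as long as a camera call. They do not tell look-alikes from the thing itself.
- env.trace(camera, name): "mask" (384x512 bool, what is visible of it) and "box" ([left, top, right, bottom] in pixels, round what is visible of it).
The state is a dict: "clock": time; "joints": joint angles; "dq": joint speeds; "joint_torque": joint torques, N m; "eef_pos": TCP position; "tool_rot": TCP orientation; "wrist_force": force on the tool from outside, world axes, zero at the start; "torque": the same for the moment, N m; "gripper_width": opening from 0.0 (shut) to 1.0 (fully open).
Only numpy, scipy, OpenCV 4.12 (cv2) and the standard library are available. Lean on these libraries where they do the work, as an engineer would, in place of code of your own. Each camera call takes 0.05 s, during which the arm holds its last target. There are 200 camera calls.

## Task

Take the tape dispenser down from the sloping board: slide it up the slope until the wide ends of its keyholes stand over the stud heads, lift it straight off, and lay it flat on its back plate in the middle of the dark rubber mat, without letting it fall. Leave the spool rack hanging as it is.

Things in the scene. Friction and masses are not known exactly. Their poses are not given: they have to be found in the camera images.
- dispenser: Grey plate 130 (y) x 90 (x) x 5 mm with one upright tape disc, 22 wide along y, 52 diameter, centred 34 above the underside: grip its flat sides. 0.2-0.4 kg. Origin: middle of the underside, which lies on the board; x up the slope, z out of the face. Keyholes at y +-42: slot 10 wide to x +17 (studs there), wide end 28 x 30, x -27..+3. Slide 25 (20 to 31) along +x, then off along +z, free after 11.
- spool_rack: Bystander hung left or right of the dispenser, to be left alone: the same plate with the same keyholes, but with two upright spools, 30 mm diameter, 40 high, side by side at y +18 and -18 (pegs to 57 above the underside). Origin and axes as for the dispenser.
- board: Fixed plywood board, 330 (y) x 200 mm along the slope, its face tilted 30 degrees from level, low edge (25 high) to the robot, high edge 125. Origin on the table under the face's centre, which is 75 high; z vertical, x level towards the high edge. Hanging places at y +-80, each with two studs 84 apart: shank 6, head 16 diameter, head top 10.5 out of the face.
- mat: Fixed dark rubber mat lying flat on the table, 200 (x) x 260 (y) x 3 mm thick. Origin: centre of its underside, at table height.
Not all that is in view belongs to the job. Leave any orange or turquoise look-alike of the dispenser alone.

How it is judged:
By the outcome, as a careful person would: the job done as asked, in the order asked, and still so for the second after the job is handed in, with the robot touching nothing.
It also fails if it takes over 42 s, if anything falls off the work surface, if the arm or the gripper's body presses on something with over 40 N, if the wrist force passes 120 N, or if a joint passes its speed limit or range.

## Working session

There is one attempt and no reset: what is moved stays moved. The work goes in short steps, Python scripts to look and compute and a shell command to move; the robot and the scene stay as the last step left them, time stands still between calls to the robot, and variables do not carry over. Pictures are saved under pics/ and viewed, about 8 in all and at most 12, crops included, and the job is handed in when it is done.

```bash
mkdir -p pics; ls; python3 - <<'E'
from plant import env
import cv2,numpy as np
for n in("scene","top"):
    im=env.grab_frame(n); cv2.imwrite(f"pics/{n}0.png",im[:,:,::-1])
    c=env.calibration(n); print(n,c)
    for o in("dispenser","spool_rack","board","mat"):
        print(o,[(round(d["confidence"],2),d["box"]) for d in env.trace(n,o)])
print(env.read_state())
a,b=[cv2.imread(f"pics/{n}0.png") for n in("scene","top")]
cv2.imwrite("pics/both.png",cv2.resize(np.vstack([a,b]),None,fx=.78,fy=.78))
E
```

```text
pics
scene {'K': array([[364.75092954,   0.        , 252.67616369],
       [  0.        , 364.75092954, 187.30126624],
       [  0.        ,   0.        ,   1.        ]]), 'position': array([ 0.88153288, -0.23836268,  0.6279788 ]), 'attitude': array([ 0.66626006, -0.01294052,  0.92096022])}
dispenser [(0.67, [346.6, 203.3, 427.4, 276.0]), (0.65, [252.8, 81.6, 299.7, 122.9]), (0.61, [304.2, 114.8, 374.2, 160.7])]
spool_rack [(0.63, [244.4, 144.5, 321.7, 196.2])]
board [(0.88, [228.5, 126.5, 406.5, 239.7])]
mat [(0.6, [25.9, 220.5, 205.7, 381.4])]
top {'K': array([[394.12984185,   0.        , 254.51288752],
       [  0.        , 394.12984185, 186.9764808 ],
       [  0.        ,   0.        ,   1.        ]]), 'position': array([0.41816976, 0.03623279, 0.81522264]), 'attitude': array([ 0.19233553, -0.01807435, -1.58573278])}
dispenser [(0.8, [152.5, 59.4, 211.1, 132.7]), (0.69, [91.3, 171.0, 162.9, 217.5]), (0.57, [102.0, 264.1, 166.6, 347.6])]
spool_rack [(0.56, [181.7, 167.7, 249.1, 216.2])]
board [(0.93, [78.7, 135.7, 260.7, 240.8])]
mat [(0.79, [328.1, 154.0, 459.0, 251.3])]
{'clock': 0.5, 'joints': array([-1.32578185e+00,  2.58626021e-01,  1.53505373e+00,  5.37449631e-06,
        1.34800992e+00, -2.02781962e-01]), 'dq': array([-0.00013245, -0.00046015, -0.00026616, -0.00029731,  0.00162727,
       -0.00050524]), 'joint_torque': array([-1.80078936e-03, -4.45527935e+01, -2.90650141e+01, -4.89515805e-04,
        2.12029583e-03, -6.27366276e-06]), 'eef_pos': array([ 0.23816495, -0.49573267,  0.23927412]), 'tool_rot': array([-3.14156798e+00,  9.39735099e-05, -1.12300107e+00]), 'wrist_force': array([-0.10236612,  0.03616568,  0.77032531]), 'torque': array([-0.03420161,  0.00580654,  0.00952193]), 'gripper_width': 0.9991297280798589}
```

View pics/scene0.png

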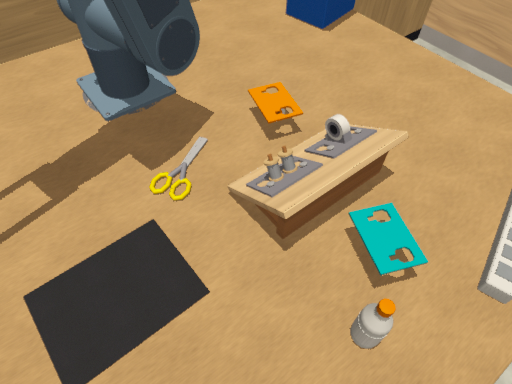

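View pics/top0.png

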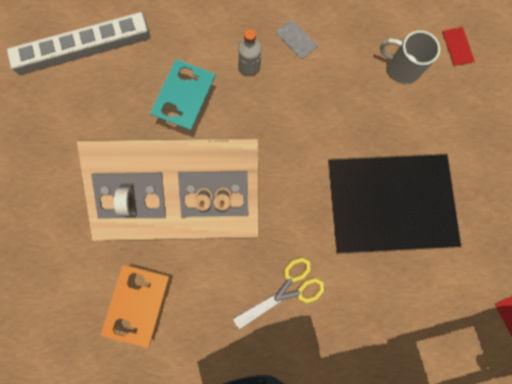

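Three dispenser candidates: the grey one on the board (top ≈(125,197), scene ≈(340,138)), turquoise (183,95) and orange (137,305) on the table. Only the grey one hangs on the board and carries a tape disc. I'll fit poses and confirm in a crop.

```bash
cat > h.py <<'E'
from plant import env
import numpy as np,cv2
from scipy.spatial.transform import Rotation as R
from scipy.optimize import least_squares
def proj(n,P):
    c=env.calibration(n); q=R.from_euler('xyz',c['attitude']).inv().apply(np.atleast_2d(P)-c['position'])
    q=q*[1,-1,-1]; p=q@c['K'].T; return p[:,:2]/p[:,2:]
def quad(mask):
    cs,_=cv2.findContours(mask.astype(np.uint8),0,2); h=cv2.convexHull(max(cs,key=cv2.contourArea))
    return cv2.approxPolyN(h,4,ensure_convex=True).reshape(-1,2).astype(float)
def sortq(q):
    d=q-q.mean(0); return q[np.argsort(np.arctan2(d[:,1],d[:,0]))]
def rect(p,lx,ly,tilt,z,th=0):   # p: x,y,yaw
    L=np.array([[sx*lx/2,sy*ly/2,th] for sx,sy in((1,1),(1,-1),(-1,-1),(-1,1))])
    return R.from_euler('ZY',[p[2],-tilt]).apply(L)+[p[0],p[1],z]
def fit(qs,x0,f):
    def res(p):
        r=[]
        for n,q in qs:
            m=proj(n,f(p)); 
            r.append(min(((np.roll(q,k,0)-m) for k in range(4)),key=lambda e:(e**2).sum()).ravel())
        return np.concatenate(r)
    s=least_squares(res,x0,loss='soft_l1'); return s.x,res(s.x).reshape(-1,2).round(1)
E
python3 - <<'E'
from h import *
T=np.radians(30); mm={}
for n in("top","scene"):
    im=env.grab_frame(n)
    for o in("board","mat","dispenser"):
        ds=env.trace(n,o)
        if o=="dispenser":
            t=(127,195) if n=="top" else (339,138)
            ds=sorted(ds,key=lambda d:np.hypot((d["box"][0]+d["box"][2])/2-t[0],(d["box"][1]+d["box"][3])/2-t[1]))
        mm[n,o]=ds[0]["mask"]
qm=[(n,sortq(quad(mm[n,"mat"]))) for n in("top","scene")]
for q in(qm[:1],qm[1:],qm): print("mat",*fit(q,[.4,-.3,0],lambda p:rect(p,.2,.26,0,.003)))
qb=[("top",sortq(quad(mm["top","board"])))]
print("board",qb,*fit(qb,[.42,.25,0],lambda p:rect(p,.2,.33,T,.075)))
# dispenser: grey plate pixels incl. disc in top
hs=[]
for n,t in(("top",(127,195)),("scene",(339,138))):
    im=env.grab_frame(n); x,y=t
    hsv=cv2.cvtColor(im,cv2.COLOR_RGB2HSV); g=(hsv[...,1]<60)&mm[n,"board"].__class__(mm[n,"dispenser"]) if 0 else mm[n,"dispenser"]
    q=sortq(quad(g)); print(n,q.tolist()); hs.append((n,q))
    s=5 if n=="top" else 5
    c=cv2.resize(im[y-40:y+40,x-60:x+60],None,fx=s,fy=s,interpolation=2)
    hs[-1]+=(c,)
    cs,_=cv2.findContours(g.astype(np.uint8),0,2)
cv2.imwrite("pics/crop.png",np.vstack([hs[0][2],hs[1][2]])[:,:,::-1][:600*2:1][:800] if 0 else cv2.resize(np.vstack([hs[0][2],hs[1][2]]),(450,600))[:,:,::-1])
E
```

```text
mat [ 0.54197568 -0.27125605  0.03938619] [[-0.3 -0.3]
 [-0.1  0.5]
 [ 0.6 -0.1]
 [-0.1 -0. ]]
mat [ 0.54282799 -0.27182353  0.04100277] [[-0.1  0.6]
 [ 0.5  0.3]
 [ 0.1 -0.8]
 [-0.8 -0.2]]
mat [ 0.5424254  -0.27163443  0.04035847] [[-0.5 -0.2]
 [-0.2  0.7]
 [ 0.4  0.2]
 [-0.3  0.2]
 [-0.   0.7]
 [ 0.5  0.7]
 [ 0.  -0.5]
 [-0.9 -0. ]]
board [('top', array([[ 76., 139.],
       [258., 137.],
       [258., 237.],
       [ 91., 240.]]))] [0.55735905 0.17912713 0.00145891] [[ 0.2 -0.5]
 [ 0.1 -0.7]
 [-0.1  0.4]
 [-0.3  0.9]]
top [[91.0, 173.0], [161.0, 171.0], [166.0, 215.0], [97.0, 221.0]]
scene [[333.0, 111.0], [378.0, 131.0], [333.0, 158.0], [304.0, 152.0]]
```

View pics/crop.png

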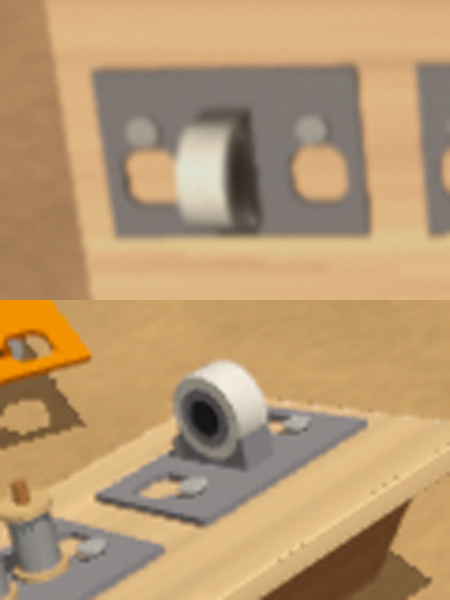

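The crop confirms it: grey plate on the board with a white disc and support, studs in the narrow slots at the uphill end. Its corners in top are ≈(92,174), (162,173), (166,218), (98,218). Next: fit plate and disc.

```bash
python3 - <<'E'
from h import *
T=np.radians(30); B=np.array([.5574,.1791,.075])
q=np.array([[92.3,173.7],[162.2,172.6],[165.7,217.7],[98.5,218.2]])
def f(p): # s along slope, lateral, yaw
    return rect([B[0]+p[0]*np.cos(T),B[1]+p[1],p[2]],.09,.13,T,.075+p[0]*np.sin(T),.005)
p,r=fit([("top",q)],[0,.08,0],f); print(p,r.tolist())
for s in(0,p[0]):
  u=np.array([np.cos(T),0,np.sin(T)]);n=np.array([-np.sin(T),0,np.cos(T)])
  c=B+[0,p[1],0]+s*u; d=c+.034*n
  print("origin",c,"disc",d)
  for cam in("top","scene"):
    print(cam,"disc ends",proj(cam,[d+[0,.011,0],d-[0,.011,0]]).round(1).tolist(),"studs",proj(cam,[c+.017*u+.0105*n+[0,.042,0],c+.017*u+.0105*n-[0,.042,0]]).round(1).tolist())
print("mat centre at disc", proj("top",[[.5424,-.2716,.003]]))
E
```

```text
[-0.00863162  0.07813588 -0.00175572] [[0.4, 0.1], [-0.2, -0.4], [-0.3, 0.2], [0.2, -0.0]]
origin [0.5574     0.25723588 0.075     ] disc [0.5404     0.25723588 0.10444486]
top disc ends [[118.8, 197.1], [131.0, 197.0]] studs [[104.7, 184.3], [150.2, 183.8]]
scene disc ends [[342.7, 126.1], [335.3, 130.4]] studs [[360.7, 131.2], [332.7, 148.0]]
origin [0.54992479 0.25723588 0.07068419] disc [0.53292479 0.25723588 0.10012905]
top disc ends [[119.3, 201.6], [131.5, 201.4]] studs [[105.3, 188.7], [150.6, 188.2]]
scene disc ends [[339.7, 125.7], [332.3, 129.9]] studs [[357.6, 130.7], [329.7, 147.4]]
mat centre at disc [[393.27088667 201.19976853]]
```

```bash
python3 -m creep '[{"linear":[0,0,0],"twist":0.149,"claw":0},{"linear":[0,0,0],"twist":0.149,"claw":0},{"linear":[0,0,0],"twist":0.149,"claw":0},{"linear":[-40,-15,0],"twist":0,"claw":0},{"linear":[-40,-15,0],"twist":0,"claw":0},{"linear":[-40,-15,0],"twist":0,"claw":0},{"linear":[-40,-15,0],"twist":0,"claw":0},{"linear":[-40,-15,0],"twist":0,"claw":0},{"linear":[-40,-15,0],"twist":0,"claw":0},{"linear":[-40,-15,0],"twist":0,"claw":0},{"linear":[-40,-15,0],"twist":0,"claw":0},{"linear":[0,0,0],"twist":0,"claw":0}]' 60
```

```text
clock: 2.2
eef_pos: [0.3587, -0.1711, 0.2395]
tool_rot: [-3.141, 0.002, -1.564]
wrist_force: [0.1, -0.0, -0.3]
gripper_width: 1.001
```

```bash
python3 -m creep '[{"linear":[-39,-16,0],"twist":0,"claw":0},{"linear":[-39,-16,0],"twist":0,"claw":0},{"linear":[-39,-16,0],"twist":0,"claw":0},{"linear":[-39,-16,0],"twist":0,"claw":0},{"linear":[-39,-16,0],"twist":0,"claw":0},{"linear":[-39,-16,0],"twist":0,"claw":0},{"linear":[-39,-16,0],"twist":0,"claw":0},{"linear":[-39,-16,0],"twist":0,"claw":0},{"linear":[-39,-16,0],"twist":0,"claw":0},{"linear":[-39,-16,0],"twist":0,"claw":0},{"linear":[-38,-14,0],"twist":0,"claw":0},{"linear":[0,0,0],"twist":0,"claw":0}]' 60
```

```text
clock: 3.4
eef_pos: [0.533, 0.2559, 0.2385]
tool_rot: [-3.141, 0.002, -1.567]
wrist_force: [-0.1, 0.1, -0.7]
gripper_width: 0.997
```

```bash
python3 -m creep '[{"linear":[-1,0,30],"twist":0,"claw":0},{"linear":[0,0,30],"twist":0,"claw":0},{"linear":[0,0,30],"twist":0,"claw":0},{"linear":[0,0,20],"twist":0,"claw":0},{"linear":[0,0,15],"twist":0,"claw":0},{"linear":[0,0,12],"twist":0,"claw":0},{"linear":[0,0,11],"twist":0,"claw":0},{"linear":[0,0,0],"twist":0,"claw":0}]' 60; python3 - <<'E'
from h import *
im=env.grab_frame("scene"); cv2.imwrite("pics/pre.png",cv2.resize(im[60:200,250:430],None,fx=4,fy=4,interpolation=2)[:,:,::-1])
E
```

```text
clock: 4.2
eef_pos: [0.5309, 0.2526, 0.09]
tool_rot: [3.139, -0.001, -1.571]
wrist_force: [0.4, 0.1, 0.1]
gripper_width: 1.001
```

View pics/pre.png

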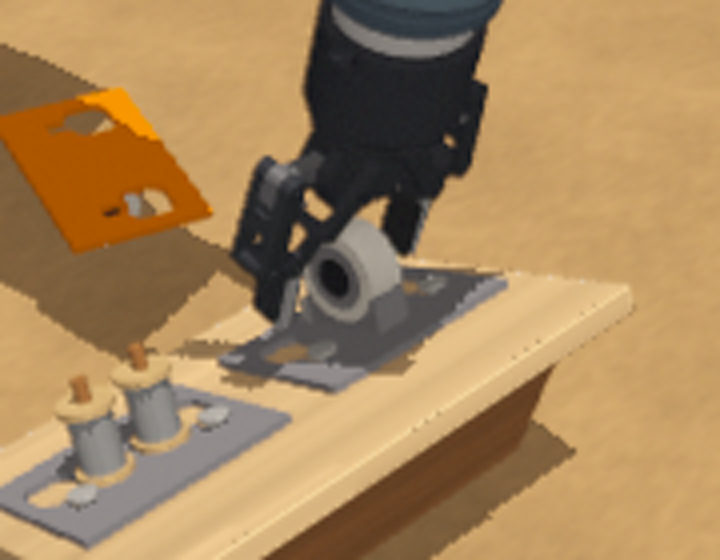

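Before closing, the near pad is at crop (285,300), level with the disc face (335,280), as predicted. I'll correct 4 mm in y and 2 mm in x, then close gently.

```bash
python3 -m creep '[{"linear":[-4.5,-2,0],"twist":0,"claw":0},{"linear":[0,0,0],"twist":0,"claw":0.5},{"linear":[0,0,0],"twist":0,"claw":0.6},{"linear":[0,0,0],"twist":0,"claw":0.7},{"linear":[0,0,0],"twist":0,"claw":1},{"linear":[0,0,0],"twist":0,"claw":1},{"linear":[0,0,0],"twist":0,"claw":1},{"linear":[0,0,0],"twist":0,"claw":1}]' 20
```

```text
clock: 5.05
eef_pos: [0.5336, 0.2582, 0.0916]
tool_rot: [-3.141, 0.0, -1.57]
wrist_force: [-0.5, 0.9, 3.1]
gripper_width: 0.252
```

```bash
python3 -m creep '[{"linear":[0,0,0],"twist":0,"claw":1},{"linear":[0,0,0],"twist":0,"claw":1},{"linear":[0,-3,-1.7],"twist":0,"claw":1},{"linear":[0,-3,-1.7],"twist":0,"claw":1},{"linear":[0,-3,-1.7],"twist":0,"claw":1},{"linear":[0,-3,-1.7],"twist":0,"claw":1},{"linear":[0,0,0],"twist":0,"claw":1}]' 70; python3 -m creep '[{"linear":[0,-3,-1.7],"twist":0,"claw":1},{"linear":[0,-3,-1.7],"twist":0,"claw":1},{"linear":[0,-3,-1.7],"twist":0,"claw":1},{"linear":[0,0,0],"twist":0,"claw":1},{"linear":[0,0,0],"twist":0,"claw":1}]'; python3 - <<'E'
from h import *
a=env.grab_frame("scene")[60:200,250:430]; b=env.grab_frame("top")[145:250,70:205]
cv2.imwrite("pics/slid.png",np.vstack([cv2.resize(x,(450,350 if x is b else 350),interpolation=2) for x in(a,b)])[100:,:,::-1])
E
```

```text
clock: 5.75
eef_pos: [0.5435, 0.258, 0.0975]
tool_rot: [3.137, -0.001, -1.57]
wrist_force: [-7.4, 0.9, 5.3]
gripper_width: 0.246
clock: 6.25
eef_pos: [0.5526, 0.2577, 0.1028]
tool_rot: [3.137, -0.001, -1.57]
wrist_force: [-6.8, 0.3, 6.1]
gripper_width: 0.246
```

View pics/slid.png

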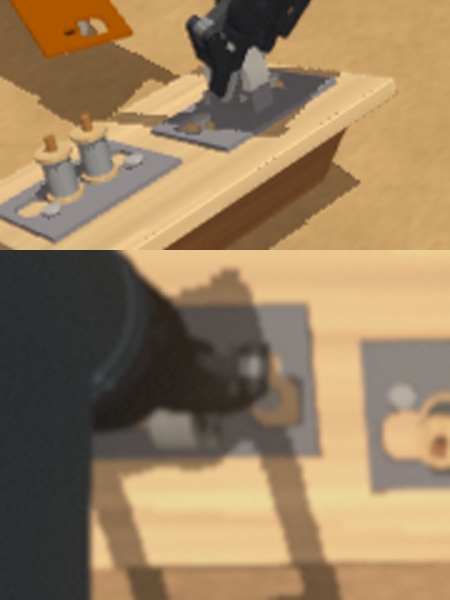

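After a 22 mm slide the stud head shows inside the wide end (lower panel ≈(272,400)). 3.5 mm more, then lift along the normal.

```bash
python3 -m creep '[{"linear":[0,-3,-1.7],"twist":0,"claw":1},{"linear":[0,0,0],"twist":0,"claw":1},{"linear":[0,1.5,-2.6],"twist":0,"claw":1},{"linear":[0,1.5,-2.6],"twist":0,"claw":1},{"linear":[0,1.5,-2.6],"twist":0,"claw":1},{"linear":[0,0,0],"twist":0,"claw":1}]' ; python3 -m creep '[{"linear":[0,1.5,-2.6],"twist":0,"claw":1},{"linear":[0,1.5,-2.6],"twist":0,"claw":1},{"linear":[0,2.5,-4.4],"twist":0,"claw":1},{"linear":[0,2.5,-4.4],"twist":0,"claw":1},{"linear":[0,2.5,-4.4],"twist":0,"claw":1},{"linear":[0,2.5,-4.4],"twist":0,"claw":1},{"linear":[0,0,0],"twist":0,"claw":1}]'; python3 - <<'E'
from h import *
a=env.grab_frame("scene")[40:200,230:430]; cv2.imwrite("pics/lift.png",cv2.resize(a,None,fx=3,fy=3,interpolation=2)[:,:,::-1])
E
```

```text
clock: 6.95
eef_pos: [0.5531, 0.2578, 0.1128]
tool_rot: [-3.141, -0.0, -1.57]
wrist_force: [0.1, 0.0, -3.2]
gripper_width: 0.25
clock: 7.65
eef_pos: [0.5401, 0.2582, 0.1365]
tool_rot: [-3.14, 0.0, -1.57]
wrist_force: [-0.2, -0.3, -4.8]
gripper_width: 0.254
```

View pics/lift.png

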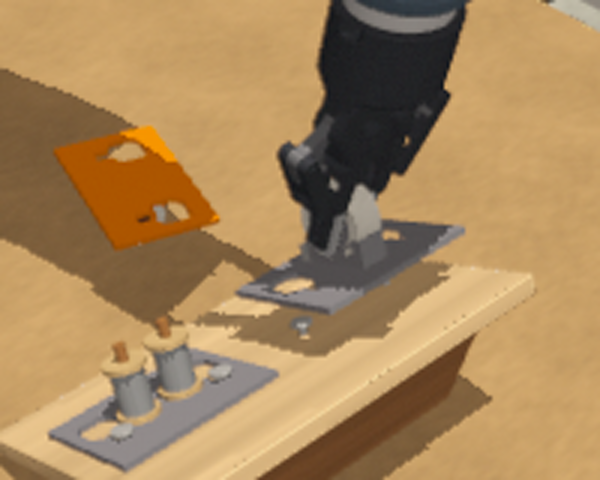

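Clear of both studs; the plate hangs parallel to the board and the rack is untouched. Carry it up and across.

```bash
python3 -m creep '[{"linear":[0,0,-15],"twist":0,"claw":1},{"linear":[0,0,-25],"twist":0,"claw":1},{"linear":[0,0,-25],"twist":0,"claw":1},{"linear":[0,0,-25],"twist":0,"claw":1},{"linear":[10,0,-10],"twist":0,"claw":1},{"linear":[25,0,0],"twist":0,"claw":1},{"linear":[35,0,0],"twist":0,"claw":1},{"linear":[35,0,0],"twist":0,"claw":1},{"linear":[35,0,0],"twist":0,"claw":1},{"linear":[35,0,0],"twist":0,"claw":1},{"linear":[35,0,0],"twist":0,"claw":1},{"linear":[35,0,0],"twist":0,"claw":1}]' ; python3 -m creep '[{"linear":[35,0,0],"twist":0,"claw":1},{"linear":[35,0,0],"twist":0,"claw":1},{"linear":[35,0,0],"twist":0,"claw":1},{"linear":[35,0,0],"twist":0,"claw":1},{"linear":[35,0,0],"twist":0,"claw":1},{"linear":[35,0,0],"twist":0,"claw":1},{"linear":[35,0,0],"twist":0,"claw":1},{"linear":[25,0,0],"twist":0,"claw":1},{"linear":[12,0,0],"twist":0,"claw":1},{"linear":[0,0,0],"twist":0,"claw":1},{"linear":[0,0,0],"twist":0,"claw":1}]'
```

```text
clock: 8.9
eef_pos: [0.5394, 0.011, 0.2346]
tool_rot: [3.14, -0.0, -1.57]
wrist_force: [0.4, -0.8, -3.4]
gripper_width: 0.25
clock: 10.0
eef_pos: [0.5401, -0.2681, 0.2349]
tool_rot: [3.141, 0.002, -1.57]
wrist_force: [-0.9, 1.5, -3.8]
gripper_width: 0.245
```

```bash
python3 -m creep '[{"linear":[3.5,-2.3,20],"twist":0,"claw":1},{"linear":[0,0,30],"twist":-0.04,"claw":1},{"linear":[0,0,30],"twist":0,"claw":1},{"linear":[0,0,30],"twist":0,"claw":1},{"linear":[0,0,30],"twist":0,"claw":1},{"linear":[0,0,20],"twist":0,"claw":1},{"linear":[0,0,12],"twist":0,"claw":1},{"linear":[0,0,0],"twist":0,"claw":1},{"linear":[0,0,0],"twist":0,"claw":1}]'; python3 - <<'E'
from h import *
a=env.grab_frame("scene")[180:384,10:250]; cv2.imwrite("pics/low.png",cv2.resize(a,None,fx=2.5,fy=2.5,interpolation=2)[:,:,::-1])
E
```

```text
clock: 10.9
eef_pos: [0.5435, -0.2722, 0.0644]
tool_rot: [-3.141, -0.001, -1.529]
wrist_force: [0.8, 0.1, -2.7]
gripper_width: 0.248
```

View pics/low.png

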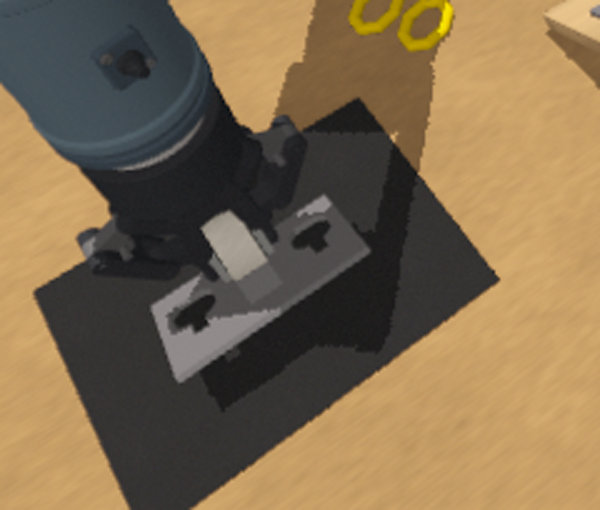

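Plate still tilted 30°, over the mat middle. Lower until the near edge touches, with a lighter grip so that it pivots flat about the disc.

```bash
python3 -m creep '[{"linear":[0,0,6],"twist":0,"claw":1},{"linear":[0,0,6],"twist":0,"claw":1},{"linear":[0,0,3],"twist":0,"claw":1},{"linear":[0,0,3],"twist":0,"claw":1},{"linear":[0,0,2],"twist":0,"claw":1},{"linear":[0,0,0],"twist":0,"claw":1}]' 25;python3 -m creep '[{"linear":[0,0,2],"twist":0,"claw":1},{"linear":[0,0,2],"twist":0,"claw":1},{"linear":[0,0,0],"twist":0,"claw":1}]' 20
```

```text
clock: 11.55
eef_pos: [0.5428, -0.2726, 0.0447]
tool_rot: [-3.141, -0.0, -1.53]
wrist_force: [-2.6, 2.1, 5.4]
gripper_width: 0.249
clock: 11.85
eef_pos: [0.5454, -0.2729, 0.043]
tool_rot: [-3.136, -0.002, -1.53]
wrist_force: [1.6, 5.1, 14.9]
gripper_width: 0.249
```

```bash
python3 -m creep '[{"linear":[0,0,2],"twist":0,"claw":1},{"linear":[0,0,2],"twist":0,"claw":1},{"linear":[0,0,0],"twist":0,"claw":1}]' 20; python3 - <<'E'
from h import *
a=env.grab_frame("scene")[180:384,10:250]; cv2.imwrite("pics/piv.png",cv2.resize(a,None,fx=2.5,fy=2.5,interpolation=2)[:,:,::-1])
E
```

```text
clock: 12.15
eef_pos: [0.5479, -0.2735, 0.041]
tool_rot: [-3.131, -0.005, -1.531]
wrist_force: [6.0, 7.1, 21.4]
gripper_width: 0.248
```

View pics/piv.png

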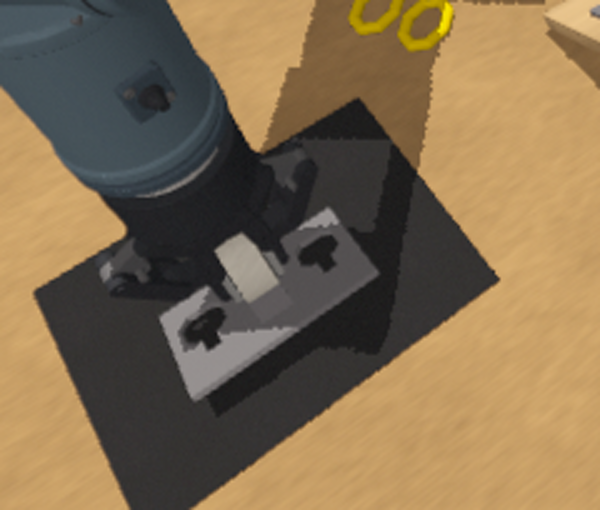

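The plate is pivoting (near edge held by the rubber, about 18° left), which drags the arm in +x. I'll unload, step back ~13 mm, then follow the arc of a stuck edge down and forward.

```bash
python3 -m creep '[{"linear":[0,0,-5],"twist":0,"claw":1},{"linear":[0,0,-5],"twist":0,"claw":1},{"linear":[0,6,0],"twist":0,"claw":1},{"linear":[0,6,0],"twist":0,"claw":1},{"linear":[0,0,0],"twist":0,"claw":1},{"linear":[0,0,0],"twist":0,"claw":1}]' 25;python3 -m creep '[{"linear":[0,0,2.5],"twist":0,"claw":1},{"linear":[0,0,2],"twist":0,"claw":1},{"linear":[0,0,0],"twist":0,"claw":1}]' 20
```

```text
clock: 12.8
eef_pos: [0.5301, -0.2729, 0.0449]
tool_rot: [3.141, 0.001, -1.531]
wrist_force: [0.3, -0.3, -4.3]
gripper_width: 0.251
clock: 13.1
eef_pos: [0.5309, -0.2731, 0.0411]
tool_rot: [3.142, -0.0, -1.53]
wrist_force: [-1.1, -0.2, -2.0]
gripper_width: 0.245
```

```bash
python3 -m creep '[{"linear":[0,-1.7,1.5],"twist":0,"claw":1},{"linear":[0,-1.7,1.5],"twist":0,"claw":1},{"linear":[0,-1.7,1.5],"twist":0,"claw":1},{"linear":[0,-1.7,1.5],"twist":0,"claw":1},{"linear":[0,0,0],"twist":0,"claw":1}]' 20;python3 -m creep '[{"linear":[0,-1.5,1.6],"twist":0,"claw":1},{"linear":[0,-1.5,1.6],"twist":0,"claw":1},{"linear":[0,0,0],"twist":0,"claw":1}]' 20
```

```text
clock: 13.6
eef_pos: [0.5382, -0.2727, 0.036]
tool_rot: [-3.141, -0.001, -1.53]
wrist_force: [-1.8, 2.0, 5.2]
gripper_width: 0.247
clock: 13.9
eef_pos: [0.5415, -0.2726, 0.0331]
tool_rot: [-3.14, -0.001, -1.53]
wrist_force: [-0.9, 1.8, 6.1]
gripper_width: 0.245
```

Smooth, with low forces; about 4.5 mm left.

```bash
python3 -m creep '[{"linear":[0,-1.2,1.5],"twist":0,"claw":1},{"linear":[0,-1.2,1.5],"twist":0,"claw":1},{"linear":[0,0,0],"twist":0,"claw":1}]' 20;python3 -m creep '[{"linear":[0,-0.8,1.2],"twist":0,"claw":1},{"linear":[0,-0.5,1],"twist":0,"claw":1},{"linear":[0,0,0],"twist":0,"claw":1}]' 20;  python3 - <<'E'
from h import *
a=env.grab_frame("scene")[180:384,10:250]; cv2.imwrite("pics/flat.png",cv2.resize(a,None,fx=2.5,fy=2.5,interpolation=2)[:,:,::-1])
E
```

```text
clock: 14.2
eef_pos: [0.5442, -0.2725, 0.0304]
tool_rot: [-3.139, -0.001, -1.53]
wrist_force: [-0.3, 2.3, 8.1]
gripper_width: 0.253
clock: 14.5
eef_pos: [0.5459, -0.2725, 0.0284]
tool_rot: [-3.138, -0.001, -1.53]
wrist_force: [1.2, 2.8, 7.4]
gripper_width: 0.247
```

View pics/flat.png

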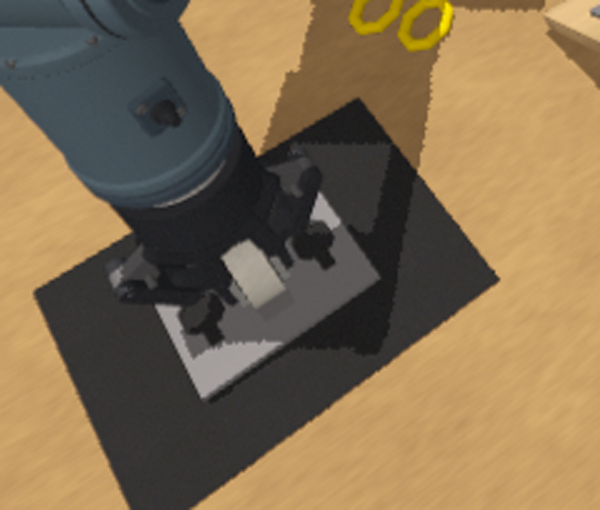

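Nearly flat; a thin shadow still shows under the far edge (210,400). Press slightly further.

```bash
python3 -m creep '[{"linear":[0,-0.3,1],"twist":0,"claw":1},{"linear":[0,-0.3,1],"twist":0,"claw":1},{"linear":[0,0,0],"twist":0,"claw":1}]' 20;python3 -m creep '[{"linear":[0,0,0.7],"twist":0,"claw":1},{"linear":[0,0,0],"twist":0,"claw":1}]' 20
```

```text
clock: 14.85
eef_pos: [0.5471, -0.2726, 0.0268]
tool_rot: [-3.137, -0.002, -1.53]
wrist_force: [2.0, 4.1, 10.6]
gripper_width: 0.248
clock: 15.05
eef_pos: [0.5475, -0.2726, 0.0263]
tool_rot: [-3.136, -0.002, -1.53]
wrist_force: [3.0, 3.3, 11.0]
gripper_width: 0.251
```

```bash
python3 -m creep '[{"linear":[0,0,1],"twist":0,"claw":1},{"linear":[0,0,0],"twist":0,"claw":1}]' 20;python3 -m creep '[{"linear":[0,0,1],"twist":0,"claw":1},{"linear":[0,0,0],"twist":0,"claw":1}]' 20; python3 - <<'E'
from h import *
a=env.grab_frame("scene")[235:355,60:180]; cv2.imwrite("pics/flat2.png",cv2.resize(a,None,fx=4.5,fy=4.5,interpolation=2)[:,:,::-1])
E
```

```text
clock: 15.25
eef_pos: [0.5479, -0.2727, 0.0256]
tool_rot: [-3.136, -0.002, -1.53]
wrist_force: [3.5, 4.4, 10.8]
gripper_width: 0.246
clock: 15.45
eef_pos: [0.5484, -0.2729, 0.0248]
tool_rot: [-3.135, -0.003, -1.53]
wrist_force: [4.7, 4.1, 11.9]
gripper_width: 0.248
```

View pics/flat2.png

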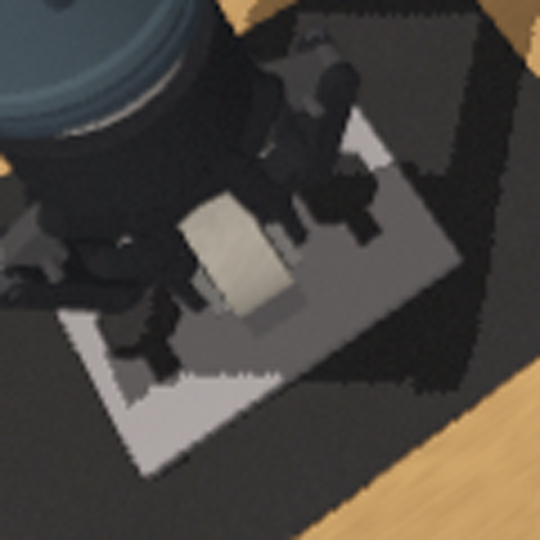

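Practically flat (at most ~1 mm shadow at the far corner). Unload slightly and release.

```bash
python3 -m creep '[{"linear":[0,0,-1.5],"twist":0,"claw":1},{"linear":[0,0,-1],"twist":0,"claw":1},{"linear":[0,0,0],"twist":0,"claw":0.65},{"linear":[0,0,0],"twist":0,"claw":0.4},{"linear":[0,0,0],"twist":0,"claw":0},{"linear":[0,0,0],"twist":0,"claw":0},{"linear":[0,0,0],"twist":0,"claw":0},{"linear":[0,0,0],"twist":0,"claw":0}]' 20;python3 -m creep '[{"linear":[0,0,-10],"twist":0,"claw":0},{"linear":[0,0,-25],"twist":0,"claw":0},{"linear":[0,0,-40],"twist":0,"claw":0},{"linear":[0,0,-40],"twist":0,"claw":0},{"linear":[0,40,-30],"twist":0,"claw":0},{"linear":[0,40,0],"twist":0,"claw":0},{"linear":[0,40,0],"twist":0,"claw":0},{"linear":[0,40,0],"twist":0,"claw":0},{"linear":[0,0,0],"twist":0,"claw":0}]'; python3 - <<'E'
from h import *
a=env.grab_frame("scene"); b=env.grab_frame("top")
for n,t in(("top",(393,201)),("scene",(120,290))):
    ds=[d for d in env.trace(n,"dispenser") if np.hypot((d["box"][0]+d["box"][2])/2-t[0],(d["box"][1]+d["box"][3])/2-t[1])<50]
    for d in ds:
        q=sortq(quad(d["mask"])); print(n,d["confidence"],q.tolist(),*fit([(n,q)],[.54,-.27,0],lambda p:rect(p,.09,.13,0,.008)))
cv2.imwrite("pics/end.png",cv2.resize(np.vstack([a,b]),(400,600))[:,:,::-1])
cv2.imwrite("pics/end.png",np.vstack([cv2.resize(a[180:384,10:250],(480,400),interpolation=2)[:300],cv2.resize(b[140:265,310:475],(480,300))])[:,:,::-1])
E
```

```text
clock: 16.3
eef_pos: [0.5448, -0.2725, 0.0244]
tool_rot: [3.142, 0.0, -1.53]
wrist_force: [1.1, -0.3, 0.1]
gripper_width: 1.004
clock: 17.2
eef_pos: [0.381, -0.278, 0.17]
tool_rot: [3.139, 0.001, -1.532]
wrist_force: [0.7, 0.6, 0.3]
gripper_width: 1.003
top 0.89 [[361.0, 181.0], [422.0, 177.0], [429.0, 220.0], [365.0, 223.0]] [ 0.544076   -0.27201352  0.04345775] [[-0.1  0.4]
 [ 0.  -0.3]
 [ 1.   0.2]
 [-0.9 -0.3]]
scene 0.88 [[67.0, 295.0], [136.0, 255.0], [162.0, 292.0], [92.0, 341.0]] [ 0.54525796 -0.27379371  0.03973926] [[ 0.7  0.7]
 [ 0.8  0.8]
 [-2.  -3.2]
 [-0.4 -0.5]]
```

View pics/end.png

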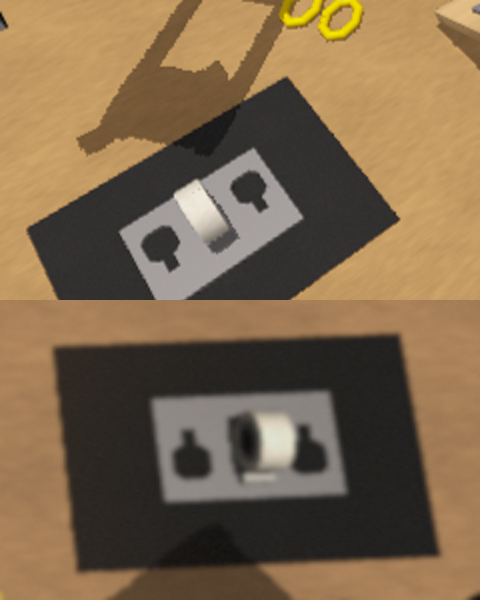

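The dispenser lies flat, within about 2 mm of the mat centre (both cameras agree). Check the rack, then hand in.

```bash
python3 - <<'E'
from h import *
for n in("scene","top"):
    env.grab_frame(n); print(n,[(round(d["confidence"],2),d["box"]) for d in env.trace(n,"spool_rack")])
print(env.read_state()["wrist_force"]); print(env.close_job())
E
```

```text
scene [(0.75, [245.3, 146.8, 321.9, 197.0])]
top [(0.72, [178.5, 170.2, 248.0, 216.3])]
[ 0.03046951  0.39776543 -0.63519192]
the job is handed in; nothing more can be done
None
```

The dispenser is off the board and lying flat on its back plate in the middle of the mat, and the job is handed in at about 17.5 s of the 42 s allowed.

- **Removal:** I slid it about 25 mm up the slope, lifted it straight off the studs and carried it gripped throughout. It never dropped.
- **Laying flat:** The plate arrived tilted 30°. Its near edge stuck on the rubber at first and pulled the arm sideways, with the wrist force reaching about 21 N. I backed off, then followed the plate's pivot down until it was flat.
- **Final position:** Both cameras put it about 2–3 mm from the mat's centre. The scene-camera fit had one corner about 4 pixels off; the top view fit well.
- **Spool rack:** The networks put it where it was at the start, within 2–3 pixels.
- **Arm:** It is clear of everything, with no contact force on the wrist.

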